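# Tap the carrier plate onto the mark of a floating platen and lay the retaining bar

## Task

The aluminium carrier plate lies askew on the spring-floated platen. Without lifting it, tap it gently from whichever sides it needs until it is centred on the red mark and square with it; then lay the retaining bar evenly across both blue rests, down in their notches, and leave the other things on the bench where they are.

Things in the scene. Friction and masses are not known exactly. Their poses are not given: they have to be found in the camera images.
- stand: Fixed stand: dark foot plate 190 (x) x 216 (y) x 10 mm with two blue rests for the bar at y = +89 and -89 mm, each 52 mm (x) x 22 mm (y). Seat 50 mm above the bench, between two ears that rise to 62 mm; the notch between the ears is 36 mm wide along x, centred on x = 0. Origin: centre of the underside, on the bench; z up.
- platen: Steel platen 164 (x) x 130 (y) x 12 mm in the stand's middle; origin: centre of its underside. It floats: slides up to 10 mm either way along x and y (never turns) on springs, about 400 N/m each way. A push on the plate first moves both; at 2 to 6 N (friction, unknown) the plate begins to slide on it. Let go, it returns to the stand's centre and carries the plate back with it.
- platen_mark (a point): Centre of the red cross on top of the steel platen, 26 mm above the bench; moves with the platen. Axes parallel to the stand's (x along the platen's long side). Red corner marks outline the plate's right place with a 1 mm margin.
- plate: Loose aluminium carrier plate 140 (x) x 98 (y) x 18 mm, about 0.6 kg (varies), plain upright edges, dark-framed copper field and short red centre lines on top; it lies on the platen. Origin: centre of its underside; z up. Its long x axis belongs along the mark's x axis; either way round is right.
- bar: Loose bar: steel strip 26 (x) x 200 (y) x 10 mm with a black grip rib on top in its middle, 26 (x) x 60 (y) mm, from 10 to 34 mm above the underside; about 0.25 kg. Origin: centre of its underside; long axis y. Pinch it by the rib across x. It starts on the bench right of the stand; laid in the rests its underside is 50 mm above the bench, 6 mm over the plate. Either way round is right.
- spool: Blue spool of solder wire, 56 mm across, 44 mm high, standing on the bench to the right of the bar, a bystander. Origin: centre of its underside.
- gauge: Steel setting block 30 x 50 x 22 mm on the bench in front of the stand, a bystander. Origin: centre of its underside.

How it is judged:
On the way, in this order (a step that is already met when the one before it is completed fails the run):
1. the plate lies centred and square on the platen's mark, at rest and not touched by the robot (horizontal distance between plate and platen_mark below 0.004 m and angle between the x axis of plate and the x axis of platen_mark, either way round below 0.05 rad and contact force between each of the arm, the fingers and plate below 0.1 N and linear speed of plate below 0.01 m/s), for 0.2 s.
2. the bar lies across both rests, in their notches (z of bar in the frame of stand between 0.047 and 0.053 m and x of bar in the frame of stand between -0.008 and 0.008 m and y of bar in the frame of stand between -0.012 and 0.012 m and angle between bar's own z axis and vertical below 0.04 rad), for 0.2 s.
At the end, for the whole second after the job is handed in: The plate's centre is within 4 mm of the platen's mark and its long axis within 0.05 rad of the mark's x axis, lying flat; the bar lies level in both notches, centred to 8 mm along the stand's x and 12 mm along its y (so its ends overhang both rests about equally); both are at rest and released (all of step 2 and horizontal distance between plate and platen_mark below 0.004 m and angle between the x axis of plate and the x axis of platen_mark, either way round below 0.05 rad and angle between plate's own z axis and vertical below 0.04 rad and linear speed of each of bar, plate below 0.01 m/s); the robot touches nothing.
It fails at once if the plate is lifted or tipped off the platen (z of plate in the frame of platen_mark above 0.006 m or angle between plate's own z axis and vertical above 0.12 rad).
It fails at once if the robot pushes on the plate with more than 25 N (contact force between the fingers and plate above 25 N).
It fails at once if a bystander is moved by more than 2 cm (distance of any of spool, gauge from where it was at the start of the episode above 0.02 m).
It also fails if it takes over 72 s, if anything falls off the work surface, if the arm or the gripper's body presses on something with over 40 N, if the wrist force passes 120 N, or if a joint passes its speed limit or range.

## Robot

A 6-joint arm with a two-finger parallel gripper is mounted at the origin on the work surface; the furniture and walls round the work are solid. World frame = base frame: x ahead of the robot, y to its left, z up, the work surface at z = 0. Lengths are in m, angles in rad, forces in N, time in s.
With the tool pointing down it reaches from about 0.35 to 0.975 m from the base axis. Payload 4.9 kg.
Tool frame: the origin (TCP) lies between the finger pads; the fingertips stand 14 mm ahead of it and the grasp point (between the pads) lies 5 mm behind it (manip.finger_overhang is the distance from the TCP to the fingertips, in m); z points along the fingers, y is the line along which they close (so a half turn about z gives the same grasp; the last joint's range is limited). The gripper opens to 85 mm and grips with 20 to 120 N. Pads are 22 mm wide; open, the fingers measure 114 mm over their backs; the gripper's body (76 mm by 85 mm) begins 54 mm behind the grasp point. The pads swing forward as they close: fully open they stand 13 mm farther back than shut.
Start: joints at [1.002, 0.053, 1.613, -0, 1.476, -0.119], TCP at [0.272, 0.563, 0.245] pointing down, gripper open.
Joint ranges: [-3.01, 3.01], [-1.01, 2.22], [0.06, 2.58], [-1.02, 4.17], [0.09, 2.62], [-3.14, 3.14]. Speed limits (rad/s): [2.57, 2.57, 3.14, 3.14, 3.14, 3.14].

## Interface

Orientations are given as a unit quaternion [w, x, y, z].
In Python, from plant import manip, grab_frame gives the robot as it stands.
- The arm moves only by the tool servo_tool, never from a script. Its argument "deltas" is a list that holds one entry, the list of rows, each a list of 5 numbers: the opening in per cent of the stroke, from 0 (shut) to 100 (fully open), then the shift along the world's x, y, z in m, then the turn about the world's z in degrees. A call has exactly 8 rows; each row shifts and turns the commanded pose from where the row before left it; what a row does not reach is not made up. A row lasts 1/10 s, in which the tool goes at most 50 mm and 8.59 degrees, less where a joint would pass 70% of its speed; a pose out of reach is approached as far as the arm can. A call is refused whole if a number of a shift passes 0.05 or a number of a turn 8.59, either way. A call with a gripper value outside its range is refused whole. The fingers move at their own pace and stop on an object; the grip force is fixed at half the most. Time passes only in rows, so rows that do not move let the fingers close, or fill a call up. It gives the time, the measured TCP pose, the force, the opening and the grip force at its end, in the units of the state.
- manip.state(): the state, without advancing time (a new reading comes with each control period).
- grab_frame(name): name is "side" or "top" or "wrist"; returns a dict with "pixels" (400x640x3 uint8, red, green, blue), "z_map" (400x640 float32, m along the optical axis (not along the pixel's ray), 0 where there is no reading), "fx", "fy", "cx", "cy" (pixels), "rvec" (rotation vector, rad) and "tvec" (3), from world to camera coordinates, as OpenCV has them; the wrist camera has in their place "T_tool_cam" (4x4, takes a point from camera to tool coordinates, whose origin is the TCP and whose axes are the flange's). Camera axes: x right, y down, z forward; pixel columns grow to the right and rows downward; lengths in m; the calibration is good to about 2 mm. A picture is of the moment at which its call begins: read the wrist's pose just before it.
- manip.job_done(): hands the job in; it is judged then, once.
The state is a dict: "time": time; "joint_pos": joint angles; "joint_vel": joint speeds; "joint_efforts": joint torques, N m; "tool_pos": TCP position; "tool_rot": TCP orientation; "contact_force": force on the tool from outside, world axes, zero at the start; "ft_torque": the same for the moment, N m; "gripper_width": opening from 0.0 (shut) to 1.0 (fully open); "grasp_force": force on a finger pad.
Only numpy, scipy, OpenCV 4.12 (cv2) and the standard library are available. Lean on these libraries where they do the work, as an engineer would, in place of code of your own. Each camera call takes 0.05 s, during which the arm holds its last target. There are 200 camera calls.

## Working session

There is one attempt and no reset: what is moved stays moved. The work goes in short steps, Python scripts to look and compute and a tool call to move; the robot and the scene stay as the last step left them, time stands still between calls to the robot, and variables do not carry over. Pictures are saved under pics/ and viewed, at most 11 in all, crops included, and the job is handed in when it is done.

Besides the shell and the picture viewer there is one more tool, called after "Emit:" by a JSON object that holds its "method" and its "body", one argument or row to a line. servo_tool: Moves the arm, as the interface text tells. Its arguments: {"type":"object","properties":{"deltas":{"type":"array"}},"required":["deltas"]}

```bash
mkdir -p pics
cat > h.py <<'E'
import numpy as np, cv2
from plant import manip, grab_frame
def save(f,n): cv2.imwrite(n, cv2.cvtColor(f["pixels"],cv2.COLOR_RGB2BGR))
def toworld(f,uv,z):
    uv=np.atleast_2d(uv).astype(float)
    R=cv2.Rodrigues(np.array(f["rvec"],float))[0]; t=np.array(f["tvec"],float).ravel()
    d=np.c_[(uv[:,0]-f["cx"])/f["fx"],(uv[:,1]-f["cy"])/f["fy"],np.ones(len(uv))]@R
    c=-R.T@t
    return c+d*((z-c[2])/d[:,2])[:,None]
def cloud(f):
    v,u=np.mgrid[:400,:640]; Z=f["z_map"]
    p=np.stack([(u-f["cx"])/f["fx"]*Z,(v-f["cy"])/f["fy"]*Z,Z],-1)
    R=cv2.Rodrigues(np.array(f["rvec"],float))[0]; t=np.array(f["tvec"],float).ravel()
    w=(p-t)@R; w[Z==0]=np.nan
    return w
E
python3 - <<'E'
from h import *
f=grab_frame("top"); save(f,"pics/top0.png"); np.save("top0.npy",f,allow_pickle=True)
R=cv2.Rodrigues(np.array(f["rvec"],float))[0];print(-R.T@np.array(f["tvec"]).ravel(),R.round(2),f["fx"])
print(manip.state())
E
```

```text
[0.30918329 0.17942326 0.89243239] [[ 0.03 -1.   -0.01]
 [-0.99 -0.03 -0.15]
 [ 0.15  0.02 -0.99]] 443.6317228110409
{'time': 0.05, 'joint_pos': array([ 1.00202238e+00,  5.33482938e-02,  1.61425303e+00,  1.70525843e-05,
        1.47597211e+00, -1.19008932e-01]), 'joint_vel': array([ 0.00123724, -0.00172661, -0.00312927,  0.00185394, -0.000859  ,
       -0.00014254]), 'joint_efforts': array([ 1.34621976e-03, -3.95178795e+01, -3.71662545e+01, -1.44943092e-04,
        3.95415715e-03,  5.25443284e-06]), 'tool_pos': array([0.27141284, 0.56235975, 0.24409275]), 'tool_rot': array([-3.41904754e-04,  2.22992514e-01,  9.74819654e-01, -9.29544626e-04]), 'contact_force': array([-0.40668123,  0.02695022, -0.75207646]), 'ft_torque': array([ 0.01804549,  0.01861139, -0.01205069]), 'grasp_force': 0.0, 'gripper_width': 0.9995576500229472}
```

View pics/top0.png

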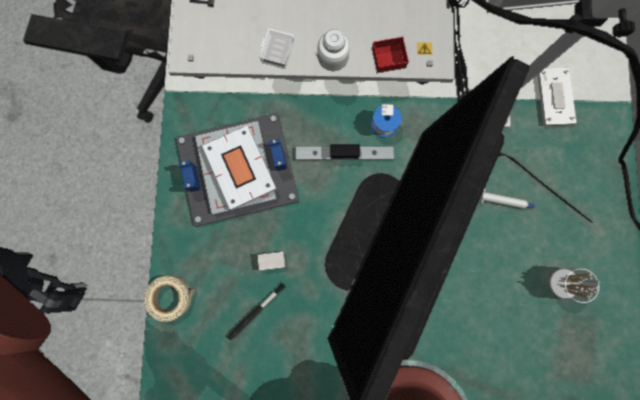

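The stand is centred near (238,170) px, with the plate's copper field at (239,166) and the rests at (190,176) and (278,154). The bar is at (345,153), the spool at (387,118) and the gauge at (270,261). A dark monitor hangs over the right side. Next I measure these roughly.

```bash
cat > m1.py <<'E'
from h import *
f=np.load("top0.npy",allow_pickle=True).item()
hsv=cv2.cvtColor(f["pixels"],cv2.COLOR_RGB2HSV); W=cloud(f)
H,S,V=[hsv[...,i].astype(int) for i in range(3)]
def comps(m,zp,roi,mn=30):
    mm=np.zeros_like(m,np.uint8); x0,x1,y0,y1=roi; mm[y0:y1,x0:x1]=m[y0:y1,x0:x1]
    cs,_=cv2.findContours(mm,cv2.RETR_EXTERNAL,cv2.CHAIN_APPROX_NONE)
    for c in cs:
        if cv2.contourArea(c)<mn: continue
        w=toworld(f,c.reshape(-1,2),zp)[:,:2]
        r=cv2.minAreaRect((w*1000).astype(np.float32))
        mk=np.zeros_like(mm); cv2.drawContours(mk,[c],-1,1,-1)
        print(np.round(r[0],1),np.round(r[1],1),round(r[2],1),"zmed",np.nanmedian(W[...,2][mk>0]).round(3),"px",c.reshape(-1,2).mean(0).round())
print("blue");comps((H>100)&(H<130)&(S>120),.06,(160,420,90,230))
print("copper");comps((H<18)&(S>120)&(V>120),.044,(190,290,110,220))
print("plate");comps((S<40)&(V>215),.044,(190,290,110,220),300)
print("bar");comps((S<60)&(V>110)&(V<230),.01,(290,400,140,165))
print("rib");comps((V<50),.034,(325,365,140,165))
print("gauge");comps((S<60)&(V>150),.022,(250,290,245,280))
for u,v in [(440,200),(400,260),(515,70),(350,380)]: print(W[v,u].round(3))
E
python3 m1.py
```

```text
blue
[453.6 434.2] [59.6 30.9] 14.8 zmed 0.05 px [189. 175.]
[499.7 267.1] [58.8 21.7] 15.6 zmed 0.051 px [277. 154.]
[569.8  59.4] [57.7 61.7] 87.7 zmed 0.043 px [386. 120.]
copper
[477.4 344.5] [67.  35.5] 26.7 zmed 0.045 px [238. 166.]
plate
[477.1 343.9] [136.   94.2] 26.7 zmed 0.045 px [238. 167.]
bar
[521.3  70.7] [25.  71.1] 1.6 zmed 0.01 px [377. 152.]
[522.8 207.1] [39.7 79.7] 1.6 zmed 0.009 px [309. 149.]
rib
[514.8 136.8] [26.4 53.6] 1.5 zmed 0.034 px [344. 151.]
gauge
[297.1 274.9] [29.3 49.7] 8.8 zmed 0.022 px [271. 261.]
[0.376 0.044 0.388]
[0.307 0.08  0.332]
[ 0.521 -0.032  0.419]
[nan nan nan]
```

Run:
```python
from h import *
f=grab_frame("side"); save(f,"pics/side0.png")
g=np.load("top0.npy",allow_pickle=True).item(); W=cloud(g)
for q in [(360,375),(340,345),(345,335),(375,270),(430,130),(500,75),(522,62),(505,120),(480,170),(440,250),(400,330),(375,390)]: print(q,W[q[1],q[0]].round(3))
Ws=cloud(f); m=Ws[...,2]>.25
R=cv2.Rodrigues(np.array(f["rvec"],float))[0];print(-R.T@np.array(f["tvec"]).ravel())
```

```text
(360, 375) [0.181 0.132 0.38 ]
(340, 345) [0.179 0.146 0.207]
(345, 335) [0.194 0.139 0.21 ]
(375, 270) [0.29  0.096 0.214]
(430, 130) [ 0.531 -0.005  0.143]
(500, 75) [ 0.517 -0.018  0.413]
(522, 62) [ 0.53 -0.04  0.42]
(505, 120) [ 0.463 -0.019  0.419]
(480, 170) [0.406 0.009 0.419]
(440, 250) [0.319 0.054 0.42 ]
(400, 330) [0.236 0.095 0.42 ]
(375, 390) [0.177 0.12  0.42 ]
[ 0.79417291 -0.12094489  0.97096686]
```

View pics/side0.png

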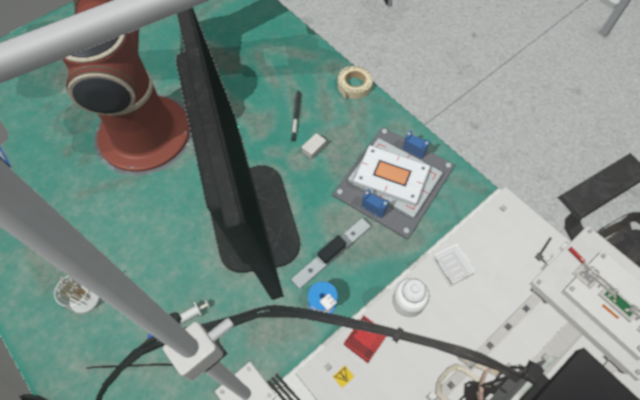

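The monitor stands on the bench and is 0.42 m tall, along a line from (0.18,0.13) to (0.53,-0.02). The bar and stand lie beyond it. I'll check how high the forearm sits relative to it.

Run:
```python
from h import *
g=np.load("top0.npy",allow_pickle=True).item(); W=cloud(g)
th=1.002; e=np.array([np.cos(th),np.sin(th)])
for u in range(0,100,12):
  for v in range(240,400,20):
    w=W[v,u]
    if w[2]>.1: 
      print(u,v,"r",round(w[:2]@e,3),"lat",round(-w[0]*e[1]+w[1]*e[0],3),"z",w[2].round(3))
f=grab_frame("side"); S=cloud(f)
for v in range(5,170,15):
  for u in range(60,200,15):
    w=S[v,u]
    if w[2]>.1:print(u,v,w.round(2),end=";")
  print()
```

```text
0 260 r 0.607 lat 0.039 z 0.4
0 280 r 0.547 lat 0.019 z 0.483
0 300 r 0.52 lat 0.019 z 0.513
0 320 r 0.496 lat 0.018 z 0.538
0 340 r 0.48 lat 0.023 z 0.551
0 360 r 0.472 lat 0.035 z 0.549
0 380 r 0.458 lat 0.038 z 0.561
12 260 r 0.607 lat 0.039 z 0.381
12 280 r 0.59 lat 0.054 z 0.387
12 300 r 0.518 lat 0.019 z 0.499
12 320 r 0.494 lat 0.018 z 0.527
12 340 r 0.476 lat 0.021 z 0.544
12 360 r 0.466 lat 0.032 z 0.545
12 380 r 0.452 lat 0.035 z 0.558
24 260 r 0.663 lat 0.079 z 0.257
24 280 r 0.589 lat 0.055 z 0.367
24 300 r 0.515 lat 0.018 z 0.487
24 320 r 0.491 lat 0.018 z 0.515
24 340 r 0.471 lat 0.019 z 0.538
24 360 r 0.461 lat 0.03 z 0.539
24 380 r 0.446 lat 0.032 z 0.554
36 280 r 0.593 lat 0.06 z 0.333
36 300 r 0.585 lat 0.085 z 0.319
36 320 r 0.488 lat 0.018 z 0.504
36 340 r 0.467 lat 0.019 z 0.528
36 360 r 0.456 lat 0.028 z 0.532
36 380 r 0.44 lat 0.03 z 0.55
48 280 r 0.588 lat 0.058 z 0.318
48 300 r 0.559 lat 0.064 z 0.349
48 320 r 0.485 lat 0.019 z 0.49
48 360 r 0.453 lat 0.03 z 0.518
48 380 r 0.435 lat 0.028 z 0.544
60 300 r 0.553 lat 0.062 z 0.334
60 380 r 0.43 lat 0.028 z 0.53
[... 1018 characters left out ...]
5 [0.29 0.07 0.42];
75 80 [ 0.06 -0.07  0.29];90 80 [ 0.07 -0.05  0.29];105 80 [ 0.08 -0.03  0.28];120 80 [ 0.09 -0.01  0.27];135 80 [0.08 0.02 0.24];150 80 [0.03 0.06 0.17];180 80 [0.24 0.05 0.36];195 80 [0.31 0.05 0.42];
75 95 [ 0.05 -0.08  0.26];90 95 [ 0.07 -0.06  0.26];105 95 [ 0.09 -0.04  0.25];120 95 [ 0.1  -0.02  0.24];135 95 [0.09 0.   0.22];150 95 [0.05 0.04 0.15];195 95 [0.33 0.03 0.42];
90 110 [ 0.06 -0.08  0.21];105 110 [ 0.08 -0.06  0.21];120 110 [ 0.09 -0.03  0.2 ];135 110 [ 0.06 -0.01  0.15];150 110 [0.06 0.02 0.12];195 110 [0.31 0.03 0.37];
120 125 [ 0.05 -0.04  0.12];135 125 [ 0.06 -0.02  0.11];195 125 [0.34 0.02 0.37];
195 140 [0.36 0.   0.36];
195 155 [ 0.37 -0.01  0.35];
```

Emit:
{"method": "servo_tool", "body": {
  "deltas": [
    [[100, 0.03, -0.03, 0.02, -8.1], [100, 0.035, -0.035, 0.02, -8.1], [100, 0.035, -0.035, 0.01, -8.1], [100, 0.035, -0.035, 0, -8.1], [100, 0.035, -0.035, 0, -8.1], [100, 0.03, -0.04, 0, -8.1], [100, 0, 0, 0, 0], [100, 0, 0, 0, 0]]
  ]
}}

```text
time: 0.95
tool_pos: [0.4696, 0.3545, 0.2935]
tool_rot: [-0.0, 0.605, 0.796, -0.0]
contact_force: [-0.3, 1.0, 0.6]
gripper_width: 1.0
grasp_force: 0.0
```

Run:
```python
from h import *
s=manip.state(); f=grab_frame("wrist"); f["pos"]=s["tool_pos"]; f["rot"]=s["tool_rot"]; save(f,"pics/w1.png"); np.save("w1.npy",f,allow_pickle=True)
print(s["tool_pos"],s["tool_rot"],s["joint_pos"],s["time"],s["contact_force"]); print(f["T_tool_cam"],f["fx"])
```

```text
[0.46957241 0.3545246  0.29350504] [-4.09467955e-04  6.04994586e-01  7.96229429e-01 -2.82124593e-04] [ 5.20000592e-01 -5.75800523e-02  1.64313154e+00  5.33743005e-04
  1.55688034e+00  2.48714937e-01] 0.95 [-0.28579274  0.98806208  0.57189218]
[[-6.44207123e-05 -9.56497467e-01 -2.91740622e-01  7.36860345e-02]
 [ 9.99999771e-01 -2.58201076e-04  6.25720123e-04  2.49665635e-04]
 [-6.73827456e-04 -2.91740515e-01  9.56497265e-01 -1.28559696e-01]
 [ 0.00000000e+00  0.00000000e+00  0.00000000e+00  1.00000000e+00]] 323.49440012090554
```

View pics/w1.png

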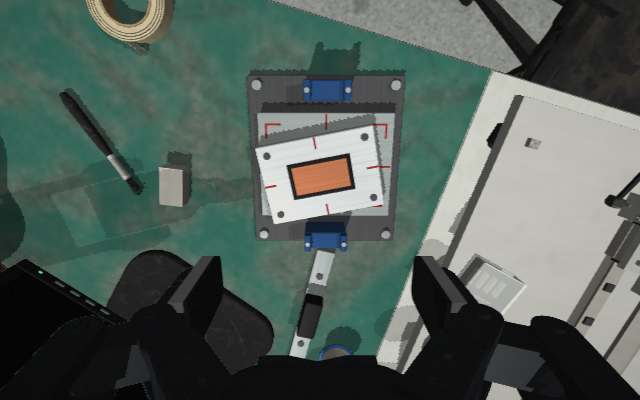

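Wrist view: the stand is square to the image. The screws are at (256,86), (396,85), (264,234) and (388,234), and the plate's copper field is at (321,176), tilted. The red corner marks show at (272,127) and (387,125). The rests are at (327,91) and (325,236).

```bash
cat >> h.py <<'E'
from scipy.spatial.transform import Rotation as Ro
def wray(f,uv,z):
    w,x,y,zz=f["rot"]; Rt=Ro.from_quat([x,y,zz,w]).as_matrix(); T=np.array(f["T_tool_cam"])
    uv=np.atleast_2d(uv).astype(float)
    d=np.c_[(uv[:,0]-f["cx"])/f["fx"],(uv[:,1]-f["cy"])/f["fy"],np.ones(len(uv))]@(Rt@T[:3,:3]).T
    c=f["pos"]+Rt@T[:3,3]
    return c+d*((z-c[2])/d[:,2])[:,None]
def wgrab(n):
    s=manip.state(); f=grab_frame("wrist"); f["pos"]=s["tool_pos"]; f["rot"]=s["tool_rot"]; save(f,f"pics/{n}.png"); np.save(n+".npy",f,allow_pickle=True); return f
def wcomps(f,m,z,roi,mn=20,pr=True):
    mm=np.zeros(m.shape,np.uint8); x0,x1,y0,y1=roi; mm[y0:y1,x0:x1]=m[y0:y1,x0:x1]
    out=[]
    for c in cv2.findContours(mm,cv2.RETR_EXTERNAL,cv2.CHAIN_APPROX_NONE)[0]:
        if cv2.contourArea(c)<mn: continue
        r=cv2.minAreaRect((wray(f,c.reshape(-1,2),z)[:,:2]*1000).astype(np.float32)); 
        if pr: print(np.round(r[0],1),np.round(r[1],1),round(r[2],1),"px",c.reshape(-1,2).mean(0).round())
        out.append(r)
    return out
def hsv(f):
    h=cv2.cvtColor(f["pixels"],cv2.COLOR_RGB2HSV).astype(int); return h[...,0],h[...,1],h[...,2]
E
python3 - <<'E'
from h import *
f=np.load("w1.npy",allow_pickle=True).item(); H,S,V=hsv(f); roi=(240,410,65,250)
print("copper");wcomps(f,(H<18)&(S>120)&(V>120),.044,roi)
print("plate");wcomps(f,(S<40)&(V>205),.044,roi,300)
print("blue");wcomps(f,(H>100)&(H<130)&(S>120),.056,roi)
print("red");wcomps(f,((H<6)|(H>174))&(S>110),.026,roi,3)
print("screws");wcomps(f,(S<40)&(V>140),.012,(240,410,65,105),10);wcomps(f,(S<40)&(V>140),.012,(240,410,224,250),10)
print("blue all V", V[80:100,305:350].max())
E
```

```text
copper
[477.9 343.1] [66.5 33.9] 26.4 px [321. 176.]
plate
[477.7 342.9] [137.1  95.2] 26.5 px [322. 174.]
blue
[502.7 276.3] [50.8 35.8] 15.5 px [325. 237.]
[457.3 439.6] [51.5 21.3] 15.5 px [327.  90.]
red
[420.8 310.1] [13.   1.5] 27.1 px [270. 186.]
[544.1 370.6] [27.3  2.3] 18.6 px [378. 167.]
[533.7 417.2] [11.8 23.4] 60.6 px [382. 128.]
[403.2 381.2] [24.1 12.3] 58.9 px [269. 128.]
screws
[482.7 447.6] [4.9 4.6] 15.5 px [348.  90.]
[434.  434.6] [4.8 5.7] 15.1 px [306.  90.]
[535.8 468.3] [10.8  9. ] 15.5 px [395.  85.]
[374.9 424.1] [ 9.6 10.2] 12.6 px [256.  85.]
[587.2 282. ] [9.7 9.4] 44.8 px [385. 234.]
[426.3 237.9] [9.8 8.9] 15.5 px [263. 234.]
blue all V 175
```

Run:
```python
from h import *
print(manip.finger_overhang)
f=np.load("w1.npy",allow_pickle=True).item(); Z=f["z_map"]; T=np.array(f["T_tool_cam"])
v,u=np.mgrid[:400,:640]; p=np.stack([(u-f["cx"])/f["fx"]*Z,(v-f["cy"])/f["fy"]*Z,Z],-1)@T[:3,:3].T+T[:3,3]
for r in [(170,225,250,345),(412,470,250,345)]:
    q=p[r[2]:r[3],r[0]:r[1]].reshape(-1,3); zz=Z[r[2]:r[3],r[0]:r[1]].ravel(); q=q[(zz>0)&(zz<.25)]
    m=q[:,2].max(); t=q[q[:,2]>m-.012]; print(m,t.min(0).round(4),t.max(0).round(4),len(q))
c,s=np.cos(np.radians(15.4)),np.sin(np.radians(15.4)); d=f["pos"][:2]-[.481,.3534]
print("tcp in stand",c*d[0]+s*d[1],-s*d[0]+c*d[1])
```

```text
0.014
0.0012139187539387808 [-0.0118 -0.056  -0.0108] [ 0.011  -0.042   0.0012] 3699
0.0017430263323967299 [-0.0119  0.0423 -0.0103] [0.0111 0.0558 0.0017] 4024
tcp in stand -0.010718639478692837 0.004118885597183753
```

Emit:
{"method": "servo_tool", "body": {
  "deltas": [
    [[100, 0.008, -0.03, -0.02, 0], [100, 0.008, -0.03, -0.04, 0], [100, 0.0085, -0.029, -0.05, 0], [100, 0, 0, -0.05, 0], [100, 0, 0, -0.05, 0], [100, 0, 0, -0.03, 0], [100, 0, 0, -0.0195, 0], [100, 0, 0, 0, 0]]
  ]
}}

```text
time: 1.8
tool_pos: [0.4885, 0.2713, 0.0382]
tool_rot: [-0.002, 0.603, 0.798, -0.003]
contact_force: [-0.3, -0.7, -0.4]
gripper_width: 0.997
grasp_force: 0.0
```

```bash
cat > st.py <<'E'
from h import *
s=manip.state(); c,q=np.cos(np.radians(15.4)),np.sin(np.radians(15.4)); d=s["tool_pos"][:2]-[.481,.3534]; F=s["contact_force"]
print("stand mm",(1000*np.array([c*d[0]+q*d[1],-q*d[0]+c*d[1],s["tool_pos"][2]])).round(1),"F_s",round(c*F[0]+q*F[1],2),round(-q*F[0]+c*F[1],2),F[2].round(2),"t",s["time"],"j",s["joint_pos"].round(4))
E
python3 st.py
```

```text
stand mm [-14.5 -81.1  38.2] F_s -0.47 -0.56 -0.44 t 1.8 j [3.7370e-01 1.2370e-01 1.9090e+00 3.0000e-04 1.1167e+00 9.7700e-02]
```

Emit:
{"method": "servo_tool", "body": {
  "deltas": [
    [[100, 0, 0, 0, 0], [100, 0, 0, 0, 0], [100, -0.0006, 0.0023, 0, 0], [100, -0.0006, 0.0023, 0, 0], [100, -0.0006, 0.0023, 0, 0], [100, -0.0006, 0.0023, 0, 0], [100, 0, 0, 0, 0], [100, 0, 0, 0, 0]]
  ]
}}

```text
time: 2.6
tool_pos: [0.4904, 0.2802, 0.0427]
tool_rot: [0.0, 0.604, 0.797, 0.0]
contact_force: [0.9, -1.3, 3.6]
gripper_width: 1.001
grasp_force: 1.7
```

```bash
python3 st.py
```

```text
stand mm [-10.4 -73.   42.7] F_s 0.52 -1.54 3.58 t 2.6 j [ 3.8750e-01  1.2490e-01  1.8987e+00 -3.0000e-04  1.1172e+00  1.1480e-01]
```

```bash
python3 - <<'E'
from h import *
f=wgrab("w2"); g=grab_frame("side"); a=f["pixels"][200:400,140:500]; b=g["pixels"][90:260,310:480]
a=cv2.resize(a,None,fx=1.2,fy=1.2); b=cv2.resize(b,(340,340)); h=max(a.shape[0],340)
o=np.zeros((h,a.shape[1]+340,3),np.uint8); o[:a.shape[0],:a.shape[1]]=a; o[:340,a.shape[1]:]=b
cv2.imwrite("pics/c2.png",o[...,::-1])
E
python3 st.py
```

```text
stand mm [-10.5 -73.1  42.6] F_s 0.63 -2.61 3.95 t 2.7 j [ 3.8740e-01  1.2500e-01  1.8989e+00 -2.0000e-04  1.1171e+00  1.1470e-01]
```

View pics/c2.png

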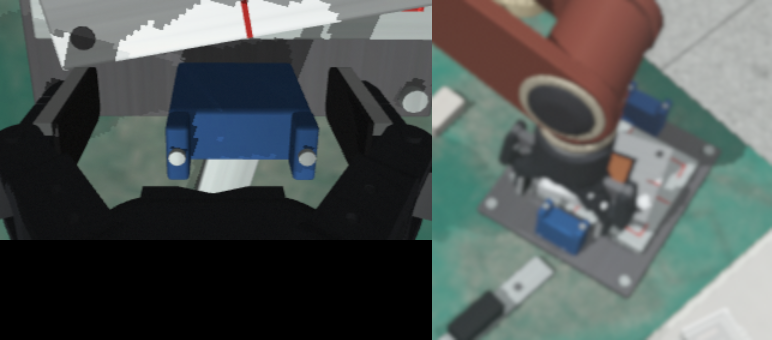

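The left finger touches the plate corner at about (65,70) px in the crop, and the right finger is clear. The tips are too high, so I back off, lower and then push.

Emit:
{"method": "servo_tool", "body": {
  "deltas": [
    [[100, 0.001, -0.004, 0, 0], [100, 0, 0, -0.004, 0], [100, 0, 0, -0.004, 0], [100, 0, 0, 0, 0], [100, -0.0005, 0.0018, 0, 0], [100, -0.0005, 0.0018, 0, 0], [100, -0.0005, 0.0018, 0, 0], [100, 0, 0, 0, 0]]
  ]
}}

```text
time: 3.5
tool_pos: [0.4892, 0.2817, 0.034]
tool_rot: [-0.0, 0.604, 0.797, -0.0]
contact_force: [1.2, -1.3, -0.4]
gripper_width: 1.0
grasp_force: 0.8
```

```bash
python3 st.py
```

```text
stand mm [-11.1 -71.3  34. ] F_s 0.77 -1.57 -0.43 t 3.5 j [ 3.9070e-01  1.3830e-01  1.9011e+00 -1.0000e-04  1.1026e+00  1.1750e-01]
```

Emit:
{"method": "servo_tool", "body": {
  "deltas": [
    [[100, -0.0005, 0.0017, 0, 0], [100, -0.0005, 0.0017, 0, 0], [100, -0.0005, 0.0017, 0, 0], [100, -0.0005, 0.0017, 0, 0], [100, -0.0005, 0.0017, 0, 0], [100, -0.0005, 0.0017, 0, 0], [100, -0.0004, 0.0015, 0, 0], [100, 0, 0, 0, 0]]
  ]
}}

```text
time: 4.3
tool_pos: [0.486, 0.2935, 0.0342]
tool_rot: [-0.0, 0.604, 0.797, -0.0]
contact_force: [-0.3, -2.3, -0.7]
gripper_width: 0.998
grasp_force: 0.9
```

```bash
python3 st.py
python3 - <<'E'
from h import *
f=wgrab("w3"); H,S,V=hsv(f)
wcomps(f,(S<40)&(V>190),.044,(150,500,0,300),1500)
E
```

```text
stand mm [-11.1 -59.1  34.2] F_s -0.87 -2.14 -0.72 t 4.3 j [4.1210e-01 1.4470e-01 1.8936e+00 1.0000e-04 1.1034e+00 1.3910e-01]
[470.2 311.1] [47.5 14.6] 20.1 px [295. 243.]
[508.  324.8] [28.5 14.8] 20.9 px [390. 235.]
[433.4 364.4] [54.  44.8] 15.6 px [211.  57.]
```

Emit:
{"method": "servo_tool", "body": {
  "deltas": [
    [[100, -0.0004, 0.0014, 0, 0], [100, -0.0004, 0.0014, 0, 0], [100, -0.0004, 0.0014, 0, 0], [100, 0, 0, 0, 0], [100, 0, 0, 0, 0], [100, 0, 0, 0, 0], [100, 0, 0, 0, 0], [100, 0, 0, 0, 0]]
  ]
}}

```text
time: 5.15
tool_pos: [0.4849, 0.2974, 0.0342]
tool_rot: [-0.0, 0.604, 0.797, 0.0]
contact_force: [-0.8, -2.5, -0.9]
gripper_width: 1.001
grasp_force: 1.1
```

```bash
python3 st.py
python3 - <<'E'
from h import *
f=wgrab("w4"); cv2.imwrite("pics/c4.png",f["pixels"][:,100:540,::-1])
E
```

```text
stand mm [-11.1 -55.   34.2] F_s -1.4 -2.18 -0.93 t 5.15 j [0.4194 0.1471 1.8908 0.     1.1036 0.1467]
```

View pics/c4.png

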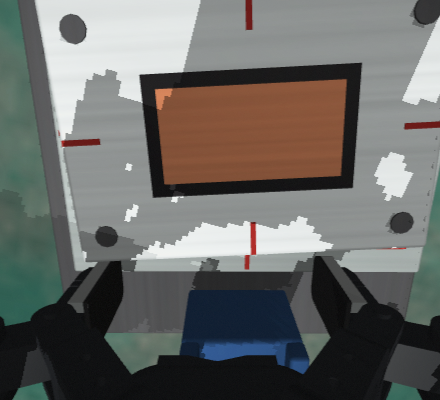

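```bash
cat >> h.py <<'E'
def S_(p): 
    c,q=np.cos(np.radians(15.4)),np.sin(np.radians(15.4)); d=np.array(p)-[481,353.4]; return np.array([c*d[0]+q*d[1],-q*d[0]+c*d[1]])
def frame(f):
    H,S,V=hsv(f); m=((H<18)&(S>100)&(V>70))
    r=max(wcomps(f,m,.044,(100,540,0,330),500,False),key=lambda r:r[1][0]*r[1][1])
    a=(r[2]-15.4+45)%90-45
    print("copper stand",S_(r[0]).round(1),np.round(r[1],1),"ang",round(a,2))
E
python3 -c "
from h import *
for n in ('w1','w3','w4'): frame(np.load(n+'.npy',allow_pickle=True).item())"
```

```text
copper stand [-5.6 -9. ] [67.6 34.9] ang 11.33
copper stand [-0.1  4.8] [66.7 34.3] ang 4.61
copper stand [1.3 7.3] [66.7 34.3] ang 3.08
```

Emit:
{"method": "servo_tool", "body": {
  "deltas": [
    [[100, 0.002, -0.008, 0, 0], [100, 0, 0, 0.03, 0], [100, 0, 0, 0.05, 0], [100, -0.004, 0.015, 0.05, 0], [100, -0.006, 0.022, 0.03, 0], [100, -0.006, 0.022, 0, 0], [100, 0, 0, 0, 0], [100, 0, 0, 0, 0]]
  ]
}}

```text
time: 6.0
tool_pos: [0.471, 0.3477, 0.1917]
tool_rot: [0.0, 0.604, 0.797, 0.0]
contact_force: [0.4, -0.5, -0.2]
gripper_width: 0.999
grasp_force: 0.0
```

```bash
python3 st.py
python3 - <<'E'
from h import *
f=wgrab("w5"); frame(f); H,S,V=hsv(f)
for r in wcomps(f,((H<6)|(H>174))&(S>110),.026,(100,540,0,380),3,False): print(S_(r[0]).round(1),np.round(r[1],1))
cv2.imwrite("pics/c5.png",f["pixels"][:330,100:540,::-1])
E
```

```text
stand mm [-11.2  -2.9 191.7] F_s 0.21 -0.59 -0.17 t 6.0 j [ 0.5088 -0.0021  1.7595  0.      1.3842  0.2355]
copper stand [-1.9  1.6] [67.1 34.6] ang 3.1
[ 64.2 -51.5] [17.6  1.1]
[  0.6 -50.8] [ 1.8 22.2]
[-67.4  -6.4] [12.3  1. ]
[68.4  0.4] [21.6  1.9]
[-77.8   0.3] [3.7 1. ]
[-4.1 40.6] [ 0.9 14.2]
[72.  43.6] [ 2.7 17.7]
[-64.2  49.6] [18.   4.3]
[ 0.2 56.7] [ 0.9 11.2]
```

View pics/c5.png

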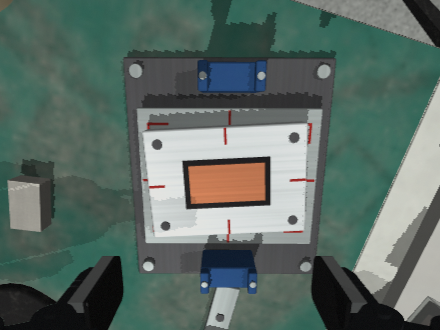

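The marks' axes cross at about (0.3, 0.3) mm in my stand frame. The plate sits at (-2.2, +1.3) mm relative to them, tilted 3.1°. Next I push from the +y side with both fingers to square it.

Emit:
{"method": "servo_tool", "body": {
  "deltas": [
    [[100, 0, 0.022, 0, 0], [100, -0.0004, 0.022, 0, 0], [100, -0.0005, 0.022, -0.01, 0], [100, -0.0005, 0.022, -0.02, 0], [100, 0, 0, -0.035, 0], [100, 0, 0, -0.035, 0], [100, 0, 0, -0.03, 0], [100, 0, 0, -0.02, 0]]
  ]
}}

```text
time: 6.85
tool_pos: [0.4682, 0.4334, 0.0376]
tool_rot: [-0.001, 0.605, 0.796, -0.003]
contact_force: [0.7, -0.1, -1.2]
gripper_width: 0.998
grasp_force: 0.0
```

Emit:
{"method": "servo_tool", "body": {
  "deltas": [
    [[100, 0, 0, -0.008, 0], [100, 0, 0, 0, 0], [100, 0, 0, 0, 0], [100, 0, 0, 0, 0], [100, 0, 0, 0, 0], [100, 0, 0, 0, 0], [100, 0, 0, 0, 0], [100, 0, 0, 0, 0]]
  ]
}}

```text
time: 7.65
tool_pos: [0.4697, 0.4359, 0.0341]
tool_rot: [0.0, 0.604, 0.797, 0.0]
contact_force: [1.5, 0.1, 0.8]
gripper_width: 0.999
grasp_force: 0.0
```

```bash
python3 st.py
```

```text
stand mm [11.  82.5 34.1] F_s 1.51 -0.34 0.77 t 7.65 j [ 0.632   0.2977  1.7124 -0.      1.1311  0.3592]
```

Emit:
{"method": "servo_tool", "body": {
  "deltas": [
    [[100, 0.0009, -0.0034, 0, 0], [100, 0.0009, -0.0034, 0, 0], [100, 0.0009, -0.0034, 0, 0], [100, 0.0009, -0.0034, 0, 0], [100, 0.0006, -0.0022, 0, 0], [100, 0.0005, -0.002, 0, 0], [100, 0.0005, -0.002, 0, 0], [100, 0.0005, -0.002, 0, 0]]
  ]
}}

```text
time: 8.45
tool_pos: [0.4753, 0.4142, 0.034]
tool_rot: [-0.0, 0.604, 0.797, 0.0]
contact_force: [-0.9, 1.5, -0.1]
gripper_width: 1.001
grasp_force: 1.0
```

Emit:
{"method": "servo_tool", "body": {
  "deltas": [
    [[100, 0.0005, -0.0018, 0, 0], [100, 0.0005, -0.0018, 0, 0], [100, 0, 0, 0, 0], [100, 0, 0, 0, 0], [100, 0, 0, 0, 0], [100, 0, 0, 0, 0], [100, 0, 0, 0, 0], [100, 0, 0, 0, 0]]
  ]
}}

```text
time: 9.25
tool_pos: [0.4764, 0.4104, 0.0339]
tool_rot: [0.0, 0.604, 0.797, 0.0]
contact_force: [-0.6, 2.4, -0.6]
gripper_width: 1.001
grasp_force: 1.0
```

```bash
python3 st.py; python3 -c "
from h import *
frame(wgrab('w6'))"
```

```text
stand mm [10.7 56.2 33.9] F_s 0.03 2.45 -0.57 t 9.25 j [0.5929 0.2735 1.7427 0.     1.1253 0.32  ]Traceback (most recent call last):
  File "<string>", line 3, in <module>
    frame(wgrab('w6'))
    ~~~~~^^^^^^^^^^^^^
  File "h.py", line 40, in frame
    r=max(wcomps(f,m,.044,(100,540,0,330),500,False),key=lambda r:r[1][0]*r[1][1])
ValueError: max() iterable argument is empty
```

Emit:
{"method": "servo_tool", "body": {
  "deltas": [
    [[100, 0.0005, -0.0019, 0, 0], [100, 0, 0, 0, 0], [100, 0, 0, 0, 0], [100, -0.0026, 0.0096, 0, 0], [100, 0, 0, 0.03, 0], [100, 0, 0, 0.05, 0], [100, 0, -0.02, 0.05, 0], [100, 0, -0.025, 0.03, 0]]
  ]
}}

```text
time: 10.1
tool_pos: [0.4751, 0.3756, 0.1948]
tool_rot: [0.001, 0.604, 0.797, 0.002]
contact_force: [1.2, -0.7, 0.8]
gripper_width: 0.997
grasp_force: 0.0
```

Emit:
{"method": "servo_tool", "body": {
  "deltas": [
    [[100, 0, -0.022, 0, 0], [100, 0, 0, 0, 0], [100, 0, 0, 0, 0], [100, 0, 0, 0, 0], [100, 0, 0, 0, 0], [100, 0, 0, 0, 0], [100, 0, 0, 0, 0], [100, 0, 0, 0, 0]]
  ]
}}

```text
time: 10.9
tool_pos: [0.4741, 0.3527, 0.1901]
tool_rot: [-0.0, 0.604, 0.797, -0.0]
contact_force: [-0.7, 1.0, 0.5]
gripper_width: 1.003
grasp_force: 0.0
```

```bash
python3 st.py
python3 - <<'E'
from h import *
f=wgrab('w7');frame(f); H,S,V=hsv(f)
for r in wcomps(f,((H<6)|(H>174))&(S>110),.026,(100,540,0,380),3,False): print(S_(r[0]).round(1),np.round(r[1],1))
E
```

```text
stand mm [ -6.8   1.1 190.1] F_s -0.46 1.12 0.45 t 10.9 j [ 0.5136  0.0126  1.7475 -0.      1.3819  0.2406]
copper stand [-2.6 -1. ] [67.2 33.8] ang 0.24
[ 72.6 -43.2] [ 1.1 16.7]
[63.2 -5.9] [13.2  1.9]
[-68.7  -6.4] [14.1  1.9]
[75.8  0.5] [7.5 1. ]
[-2.4 37.6] [ 0.9 14.3]
[63.9 43.6] [18.4 16.8]
[-64.5  51.3] [18.3  5.1]
[ 0.1 55.6] [ 0.9 14.6]
```

The plate is now square (0.2°) and about (-2.8, -1.5) mm off the mark. One gentle push in +x with shut fingers at mid-edge should centre it.

Emit:
{"method": "servo_tool", "body": {
  "deltas": [
    [[0, -0.03, -0.009, 0, 0], [0, -0.03, -0.009, 0, 0], [0, -0.032, -0.0094, -0.02, 0], [0, 0, 0, -0.035, 0], [0, 0, 0, -0.035, 0], [0, 0, 0, -0.03, 0], [0, 0, 0, -0.015, 0], [0, 0, 0, -0.008, 0]]
  ]
}}

```text
time: 11.75
tool_pos: [0.3816, 0.3247, 0.0459]
tool_rot: [-0.0, 0.604, 0.797, -0.001]
contact_force: [-0.6, -0.0, -0.7]
gripper_width: 0.002
grasp_force: 0.0
```

Emit:
{"method": "servo_tool", "body": {
  "deltas": [
    [[0, 0, 0, 0, 0], [0, 0, 0, 0, 0], [0, 0, 0, 0, 0], [0, 0.003, 0.0008, 0, 0], [0, 0.003, 0.0008, 0, 0], [0, 0, 0, 0, 0], [0, 0, 0, 0, 0], [0, 0, 0, 0, 0]]
  ]
}}

```text
time: 12.55
tool_pos: [0.3882, 0.3266, 0.0473]
tool_rot: [-0.0, 0.604, 0.797, -0.0]
contact_force: [0.2, -0.6, 1.2]
gripper_width: -0.001
grasp_force: 0.0
```

```bash
python3 st.py
```

```text
stand mm [-96.6  -1.1  47.3] F_s 0.06 -0.69 1.18 t 12.55 j [ 0.5527 -0.013   2.0341  0.      1.1207  0.28  ]
```

Emit:
{"method": "servo_tool", "body": {
  "deltas": [
    [[0, 0.0029, 0.0008, 0, 0], [0, 0.0029, 0.0008, 0, 0], [0, 0.0024, 0.0007, 0, 0], [0, 0.0019, 0.0005, 0, 0], [0, 0.0019, 0.0005, 0, 0], [0, 0.0019, 0.0005, 0, 0], [0, 0, 0, 0, 0], [0, 0, 0, 0, 0]]
  ]
}}

```text
time: 13.35
tool_pos: [0.4019, 0.3304, 0.0472]
tool_rot: [-0.0, 0.604, 0.797, -0.0]
contact_force: [-1.4, -0.6, 0.1]
gripper_width: 0.005
grasp_force: 0.9
```

```bash
python3 st.py
```

```text
stand mm [-82.3  -1.1  47.2] F_s -1.52 -0.21 0.14 t 13.35 j [5.4500e-01 1.8100e-02 2.0030e+00 1.0000e-04 1.1211e+00 2.7210e-01]
```

Emit:
{"method": "servo_tool", "body": {
  "deltas": [
    [[0, 0.0019, 0.0005, 0, 0], [0, 0.0019, 0.0005, 0, 0], [0, 0, 0, 0, 0], [0, 0, 0, 0, 0], [0, 0, 0, 0, 0], [0, 0, 0, 0, 0], [0, 0, 0, 0, 0], [0, 0, 0, 0, 0]]
  ]
}}

```text
time: 14.15
tool_pos: [0.4058, 0.3315, 0.0472]
tool_rot: [-0.0, 0.604, 0.797, -0.0]
contact_force: [-3.3, -0.7, 1.5]
gripper_width: -0.003
grasp_force: 1.7
```

```bash
python3 st.py
```

```text
stand mm [-78.3  -1.2  47.2] F_s -3.37 0.18 1.54 t 14.15 j [0.5428 0.0263 1.9946 0.     1.1209 0.27  ]
```

Emit:
{"method": "servo_tool", "body": {
  "deltas": [
    [[0, 0.0014, 0.0004, 0, 0], [0, 0.0015, 0.0004, 0, 0], [0, 0, 0, 0, 0], [0, 0, 0, 0, 0], [0, 0, 0, 0, 0], [0, 0, 0, 0, 0], [0, 0, 0, 0, 0], [0, 0, 0, 0, 0]]
  ]
}}

```text
time: 14.95
tool_pos: [0.4087, 0.3322, 0.0472]
tool_rot: [-0.0, 0.604, 0.797, -0.0]
contact_force: [-3.2, -1.5, 1.7]
gripper_width: 0.001
grasp_force: 2.3
```

```bash
python3 st.py
```

```text
stand mm [-75.3  -1.2  47.2] F_s -3.45 -0.64 1.71 t 14.95 j [ 0.5412  0.0328  1.988  -0.      1.1211  0.2685]
```

Emit:
{"method": "servo_tool", "body": {
  "deltas": [
    [[0, -0.008, -0.002, 0, 0], [0, -0.008, -0.002, 0, 0], [0, -0.004, -0.001, 0.02, 0], [0, 0, 0, 0.04, 0], [0, 0.01, 0.005, 0.05, 0], [100, 0.03, 0.01, 0.04, 0], [100, 0.03, 0.008, 0, 0], [100, 0.02, 0, 0, 0]]
  ]
}}

```text
time: 15.75
tool_pos: [0.4806, 0.3513, 0.1986]
tool_rot: [0.002, 0.604, 0.797, 0.003]
contact_force: [-0.2, -0.2, -0.8]
gripper_width: 0.505
grasp_force: 0.0
```

Emit:
{"method": "servo_tool", "body": {
  "deltas": [
    [[100, 0, 0, 0, 0], [100, 0, 0, 0, 0], [100, 0, 0, 0, 0], [100, 0, 0, 0, 0], [100, 0, 0, 0, 0], [100, 0, 0, 0, 0], [100, 0, 0, 0, 0], [100, 0, 0, 0, 0]]
  ]
}}

```text
time: 16.55
tool_pos: [0.4779, 0.35, 0.1954]
tool_rot: [-0.0, 0.604, 0.797, 0.0]
contact_force: [-0.2, -0.5, -0.1]
gripper_width: 1.0
grasp_force: 0.0
```

```bash
python3 st.py
python3 - <<'E'
from h import *
f=wgrab('w8');frame(f); H,S,V=hsv(f)
for r in wcomps(f,((H<6)|(H>174))&(S>110),.026,(100,540,0,380),3,False): print(S_(r[0]).round(1),np.round(r[1],1))
# bar/rib seen from here?
print("rib");
for r in wcomps(f,(V<45),.034,(240,420,270,400),200,False): print(np.round(r[0],1),np.round(r[1],1),r[2])
E
```

```text
stand mm [ -3.9  -2.4 195.4] F_s -0.33 -0.45 -0.09 t 16.55 j [0.5065 0.0114 1.7397 0.     1.3905 0.2337]
copper stand [-2.  -1.4] [67.2 34.1] ang 0.22
[ -1.4 -52.5] [ 1.9 19.3]
[64.2 -5.5] [13.4  1. ]
[-67.9  -6. ] [13.4  1. ]
[75.6  0.4] [6.7 1. ]
[-2.1 38.4] [ 0.9 13.5]
[67.6 47.8] [12.8 25. ]
[-63.8  49.7] [18.3  4.4]
[ 0.  55.6] [ 1.8 13.9]
rib
[549.7 149.4] [206.6  86. ] 15.582354545593262
[606.6 267.5] [ 7.2 51.3] 20.891714096069336
```

View pics/w8.png

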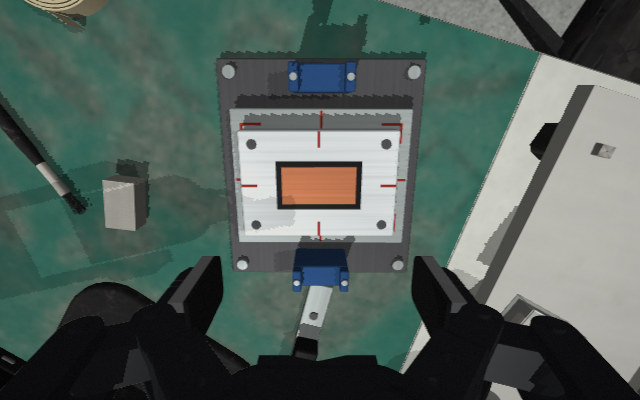

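The plate's centre line at (319,140) px is about 2 px left of the mark's at (321,118), so the plate slid only 0.6 mm. I repeat the +x push, 2 mm further.

Emit:
{"method": "servo_tool", "body": {
  "deltas": [
    [[0, -0.03, -0.008, 0, 0], [0, -0.03, -0.008, 0, 0], [0, -0.03, -0.008, -0.02, 0], [0, 0, 0.001, -0.035, 0], [0, 0, 0, -0.035, 0], [0, 0, 0, -0.035, 0], [0, 0, 0, -0.015, 0], [0, 0, 0, -0.008, 0]]
  ]
}}

```text
time: 17.4
tool_pos: [0.3872, 0.3265, 0.0458]
tool_rot: [-0.0, 0.604, 0.797, -0.001]
contact_force: [-0.0, 0.5, 0.1]
gripper_width: 0.0
grasp_force: 0.0
```

Emit:
{"method": "servo_tool", "body": {
  "deltas": [
    [[0, 0, 0, 0, 0], [0, 0, 0, 0, 0], [0, 0, 0, 0, 0], [0, 0, 0, 0, 0], [0, 0, 0, 0, 0], [0, 0, 0, 0, 0], [0, 0, 0, 0, 0], [0, 0, 0, 0, 0]]
  ]
}}

```text
time: 18.2
tool_pos: [0.388, 0.327, 0.0473]
tool_rot: [0.0, 0.604, 0.797, -0.0]
contact_force: [0.2, -0.3, -0.0]
gripper_width: 0.002
grasp_force: 0.0
```

```bash
python3 st.py
```

```text
stand mm [-96.7  -0.8  47.3] F_s 0.15 -0.35 -0.01 t 18.2 j [ 0.5535 -0.0131  2.034  -0.      1.1207  0.2807]
```

Total travel is 23.3 mm, to x_s = -73.4.

Emit:
{"method": "servo_tool", "body": {
  "deltas": [
    [[0, 0.0029, 0.0008, 0, 0], [0, 0.0029, 0.0008, 0, 0], [0, 0.0029, 0.0008, 0, 0], [0, 0.0029, 0.0008, 0, 0], [0, 0.0029, 0.0008, 0, 0], [0, 0.0029, 0.0008, 0, 0], [0, 0.0019, 0.0005, 0, 0], [0, 0.0019, 0.0005, 0, 0]]
  ]
}}

```text
time: 19.0
tool_pos: [0.4087, 0.3326, 0.0471]
tool_rot: [-0.0, 0.604, 0.797, -0.001]
contact_force: [-4.4, -0.8, 2.9]
gripper_width: -0.001
grasp_force: 3.1
```

Emit:
{"method": "servo_tool", "body": {
  "deltas": [
    [[0, 0.0013, 0.0004, 0, 0], [0, 0, 0, 0, 0], [0, 0, 0, 0, 0], [0, -0.008, -0.002, 0, 0], [0, -0.008, -0.002, 0, 0], [0, -0.004, -0.001, 0.02, 0], [0, 0, 0, 0.04, 0], [0, 0.01, 0.005, 0.05, 0]]
  ]
}}

```text
time: 19.8
tool_pos: [0.3976, 0.3317, 0.1546]
tool_rot: [-0.001, 0.604, 0.797, -0.002]
contact_force: [1.2, 1.0, -0.4]
gripper_width: -0.001
grasp_force: 0.0
```

Emit:
{"method": "servo_tool", "body": {
  "deltas": [
    [[100, 0.03, 0.01, 0.04, 0], [100, 0.03, 0.008, 0, 0], [100, 0.02, 0, 0, 0], [100, 0, 0, 0, 0], [100, 0, 0, 0, 0], [100, 0, 0, 0, 0], [100, 0, 0, 0, 0], [100, 0, 0, 0, 0]]
  ]
}}

```text
time: 20.6
tool_pos: [0.479, 0.3509, 0.1952]
tool_rot: [-0.0, 0.604, 0.797, -0.0]
contact_force: [0.8, 0.1, -0.6]
gripper_width: 1.0
grasp_force: 0.0
```

```bash
python3 st.py
python3 - <<'E'
from h import *
f=wgrab('w9');frame(f); H,S,V=hsv(f)
for r in wcomps(f,((H<6)|(H>174))&(S>110),.026,(100,540,0,380),3,False): print(S_(r[0]).round(1),np.round(r[1],1))
E
```

```text
stand mm [ -2.6  -1.9 195.2] F_s 0.78 -0.11 -0.56 t 20.6 j [0.507  0.0148 1.7365 0.     1.3905 0.2337]
copper stand [-0.7 -1.3] [67.2 33.2] ang 0.25
[ -0.4 -52.9] [ 1.  19.3]
[65.4 -5.9] [13.3  1. ]
[-66.7  -6.4] [13.4  1. ]
[76.8  0. ] [4.8 1. ]
[-77.7   0.3] [3.8 1. ]
[-0.9 38. ] [ 0.9 13.5]
[64.6 51.4] [ 5.8 18.6]
[-64.6  51. ] [18.2  5. ]
[-0.1 55.7] [ 0.9 14.8]
```

Run:
```python
from h import *
from scipy.optimize import least_squares
D=[(1.00202,.05335,1.61425,.27141,.56236,.24409),(.52,-.05758,1.64313,.46957,.35452,.29350),(.3907,.1383,1.9011,.4892,.2817,.0340),(.4194,.1471,1.8908,.4849,.2974,.0342),(.5088,-.0021,1.7595,.4710,.3477,.1917),(.632,.2977,1.7124,.4697,.4359,.0341),(.5527,-.0130,2.0341,.3882,.3266,.0473),(.5412,.0328,1.988,.4087,.3322,.0472),(.507,.0148,1.7365,.479,.3509,.1952)]
D=np.array(D); q0,q1,q2,x,y,z=D.T
r=x*np.cos(q0)+y*np.sin(q0); print("lat",(-x*np.sin(q0)+y*np.cos(q0)).round(4))
s=q1+q2
A=np.r_[np.c_[np.ones_like(r),0*r,np.sin(q1),np.sin(s),np.cos(s)],np.c_[0*r,np.ones_like(r),np.cos(q1),np.cos(s),-np.sin(s)]]
p,res,rk,sv=np.linalg.lstsq(A,np.r_[r,z],rcond=None); print("a,h-d,L1,L2,c",p.round(3),res,sv.round(3))
f=wgrab("wb");
```

```text
lat [0.0742 0.0743 0.0742 0.0742 0.0742 0.0742 0.0742 0.0742 0.0742]
a,h-d,L1,L2,c [-0.    -0.028  0.427  0.61   0.095] [2.18165489e-07] [5.179 4.227 0.376 0.367 0.201]
```

Run:
```python
from h import *
s=manip.state(); q0=s["joint_pos"][0]; e=np.array([np.cos(q0),np.sin(q0)]); n=np.array([-e[1],e[0]])
f=grab_frame("top"); g=grab_frame("side"); W=np.r_[cloud(f).reshape(-1,3),cloud(g).reshape(-1,3)]
C=np.r_[f["pixels"].reshape(-1,3),g["pixels"].reshape(-1,3)].astype(int)
red=(C[:,0]>C[:,2]*1.5)&(C[:,0]>60)&(W[:,2]>.2)&(W[:,0]<.6)
P=np.c_[W[:,:2]@e,W[:,:2]@n,W[:,2]]
for a in np.arange(-.1,.7,.05):
    k=red&(P[:,0]>a)&(P[:,0]<a+.05)&(abs(P[:,1])<.25)
    if k.sum()>10: print(round(a,2),k.sum(),"lat",np.percentile(P[k,1],[2,98]).round(3),"z",np.percentile(P[k,2],[2,98]).round(3))
# monitor: dark points z>.05 near panel, from first top frame
g0=np.load("top0.npy",allow_pickle=True).item(); W0=cloud(g0).reshape(-1,3); c0=g0["pixels"].reshape(-1,3).max(1)
k=(c0<70)&(W0[:,2]>.1)&(W0[:,2]<.5)&(W0[:,0]>.12)&(W0[:,0]<.62)&(W0[:,1]<.2)&(W0[:,1]>-.12)
# panel axis
ax=np.array([.35,-.165]);ax/=np.linalg.norm(ax);nn=np.array([-ax[1],ax[0]])
M=np.c_[(W0[k,:2]-[.18,.13])@ax,(W0[k,:2]-[.18,.13])@nn,W0[k,2]]
for z in (.1,.15,.2,.25,.3,.35,.4): 
    m=abs(M[:,2]-z)<.025
    if m.sum(): print("z",z,m.sum(),"along",np.percentile(M[m,0],[1,99]).round(3),"across",np.percentile(M[m,1],[1,99]).round(3))
save(f,"pics/top2.png"); a=np.hstack([f["pixels"][60:,150:550],g["pixels"][:340,60:460]]); cv2.imwrite("pics/c6.png",a[...,::-1])
```

```text
-0.05 91 lat [-0.079 -0.062] z [0.289 0.304]
0.0 680 lat [-0.077  0.065] z [0.266 0.304]
0.05 1859 lat [-0.074  0.144] z [0.203 0.302]
0.25 3431 lat [0.024 0.079] z [0.561 0.603]
0.3 10490 lat [0.026 0.114] z [0.55  0.599]
0.35 7976 lat [0.027 0.113] z [0.53  0.578]
0.4 6487 lat [0.018 0.116] z [0.485 0.556]
0.45 7183 lat [0.016 0.127] z [0.454 0.532]
0.5 4718 lat [0.016 0.128] z [0.438 0.518]
0.55 8453 lat [0.018 0.126] z [0.419 0.51 ]
0.6 2350 lat [0.017 0.125] z [0.391 0.502]
z 0.1 579 along [-0.023  0.383] across [0.02  0.032]
z 0.15 1364 along [-0.022  0.383] across [0.017 0.029]
z 0.2 1666 along [-0.023  0.382] across [0.013 0.025]
z 0.25 2094 along [-0.023  0.384] across [0.01  0.022]
z 0.3 2694 along [-0.024  0.384] across [0.006 0.019]
z 0.35 5376 along [-0.021  0.491] across [-0.043  0.014]
z 0.4 11828 along [-0.013  0.384] across [-0.021  0.01 ]
```

View pics/c6.png

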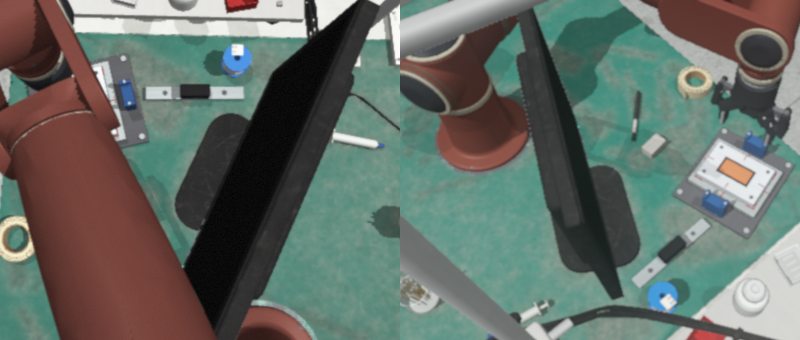

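The forearm tube crosses above the 0.42 m monitor when the tool reaches for the bar, so I compute the clearance with the fitted kinematics.

```bash
cat > clr.py <<'E'
import numpy as np
from scipy.optimize import fsolve
L1,L2,c,h,d,lat0=.427,.61,.095,.267,.295,.0742
def clr(x,y,z,ztop=.422):
    R=np.hypot(x,y); r=np.sqrt(R*R-lat0**2); q0=np.arctan2(y,x)-np.arcsin(lat0/R)
    q1,s=fsolve(lambda p:[L1*np.sin(p[0])+L2*np.sin(p[1])+c*np.cos(p[1])-r, h-d+L1*np.cos(p[0])+L2*np.cos(p[1])-c*np.sin(p[1])-z],[.1,2.])
    e=np.array([np.cos(q0),np.sin(q0)]); n=np.array([-e[1],e[0]])
    E=np.array([L1*np.sin(q1)+c*np.cos(s),h+L1*np.cos(q1)-c*np.sin(s)])  # forearm start
    u=np.array([np.sin(s),np.cos(s)]); best=9
    for t in np.arange(-.025,.385,.005):
        for w in np.linspace(-.02,.012,5):
            p=np.array([.18,.13])+t*np.array([.905,-.426])+w*np.array([.426,.905])
            a=np.array([p@e,ztop]); k=np.clip((a-E)@u,0,L2); g=a-E-k*u
            D=np.hypot(np.hypot(*g),p@n-lat0)*np.sign(-g[1] if g[1]!=0 else 1)
            if D<best: best=D; bt=t,k
    return best-(.052-.012*bt[1]/.6),bt,q0,q1,s
if __name__=="__main__":
    for p in [(.515,.137,.034),(.515,.155,.034),(.514,.16,.036),(.513,.228,.014),(.489,.282,.034),(.515,.137,.08),(.53,.2,.034),(.515,.18,.034),(.515,.2,.034),(.512,.137,.10)]:
        q=clr(*p); print(p,"clear %.3f t %.2f k %.2f q0 %.2f q1 %.2f s %.2f"%(q[0],*q[1],*q[2:]))
E
python3 clr.py
```

```text
(0.515, 0.137, 0.034) clear -0.240 t 0.38 k 0.55 q0 0.12 q1 0.07 s 2.05
(0.515, 0.155, 0.034) clear -0.255 t 0.38 k 0.54 q0 0.15 q1 0.08 s 2.05
(0.514, 0.16, 0.036) clear -0.259 t 0.38 k 0.54 q0 0.16 q1 0.08 s 2.04
(0.513, 0.228, 0.014) clear -0.317 t 0.38 k 0.49 q0 0.29 q1 0.16 s 2.08
(0.489, 0.282, 0.034) clear -0.362 t 0.38 k 0.48 q0 0.39 q1 0.14 s 2.04
(0.515, 0.137, 0.08) clear -0.230 t 0.38 k 0.57 q0 0.12 q1 -0.00 s 1.96
(0.53, 0.2, 0.034) clear -0.287 t 0.38 k 0.50 q0 0.23 q1 0.14 s 2.04
(0.515, 0.18, 0.034) clear -0.275 t 0.38 k 0.53 q0 0.20 q1 0.10 s 2.04
(0.515, 0.2, 0.034) clear -0.291 t 0.38 k 0.52 q0 0.24 q1 0.11 s 2.04
(0.512, 0.137, 0.1) clear -0.227 t 0.38 k 0.58 q0 0.12 q1 -0.04 s 1.92
```

```bash
sed -i 's/D=np.hypot(np.hypot(\*g),p@n-lat0).*/D=np.hypot(np.hypot(*g),p@n-lat0); D=-D if (g[1]>0 and abs(p@n-lat0)<.052) else D/' clr.py; python3 clr.py
```

```text
(0.515, 0.137, 0.034) clear -0.093 t 0.18 k 0.41 q0 0.12 q1 0.07 s 2.05
(0.515, 0.155, 0.034) clear -0.010 t 0.10 k 0.35 q0 0.15 q1 0.08 s 2.05
(0.514, 0.16, 0.036) clear -0.008 t 0.10 k 0.35 q0 0.16 q1 0.08 s 2.04
(0.513, 0.228, 0.014) clear 0.007 t 0.05 k 0.29 q0 0.29 q1 0.16 s 2.08
(0.489, 0.282, 0.034) clear 0.023 t 0.02 k 0.28 q0 0.39 q1 0.14 s 2.04
(0.515, 0.137, 0.08) clear 0.002 t 0.13 k 0.39 q0 0.12 q1 -0.00 s 1.96
(0.53, 0.2, 0.034) clear 0.009 t 0.08 k 0.31 q0 0.23 q1 0.14 s 2.04
(0.515, 0.18, 0.034) clear -0.001 t 0.09 k 0.33 q0 0.20 q1 0.10 s 2.04
(0.515, 0.2, 0.034) clear 0.005 t 0.07 k 0.32 q0 0.24 q1 0.11 s 2.04
(0.512, 0.137, 0.1) clear 0.011 t 0.13 k 0.40 q0 0.12 q1 -0.04 s 1.92
```

Run:
```python
from h import *
from clr import clr
g=np.load("top0.npy",allow_pickle=True).item(); W=cloud(g)
P=W[135:170,290:400].reshape(-1,3)
for lo,hi in ((.029,.04),(.006,.014)):
    k=(P[:,2]>lo)&(P[:,2]<hi); r=cv2.minAreaRect((P[k,:2]*1000).astype(np.float32)); print(lo,k.sum(),np.round(r[0],1),np.round(r[1],1),round(r[2],1))
f=np.load("w1.npy",allow_pickle=True).item(); H,S,V=hsv(f)
wcomps(f,(S<45)&(V>120),.010,(295,340,248,300),50); wcomps(f,(S<45)&(V>120),.010,(285,315,330,360),50)
wcomps(f,(V<45),.034,(294,330,288,345),50)
# monitor foot
Q=W[170:300,320:405].reshape(-1,3); c=g["pixels"][170:300,320:405].reshape(-1,3).max(1); k=(c<75)&(Q[:,2]<.04)&(Q[:,2]>-.01)
print("foot",np.nanpercentile(Q[k],[2,50,98],axis=0).round(3))
print(clr(.36,.32,.034)[0],clr(.513,.228,.06)[0], toworld(g,[[300,97]],0))
```

```text
0.029 387 [518.  136.8] [25.5 57.7] 1.4
0.006 876 [517.5 142.9] [ 44.9 212.5] 7.7
[517.2 207.4] [25.9 54.3] 1.8 px [321. 268.]
[521.4  71.1] [25.9 44.5] 1.9 px [299. 345.]
[517.1 143.2] [27.7 71. ] 2.0 px [309. 315.]
foot [[0.258 0.04  0.009]
 [0.365 0.107 0.012]
 [0.469 0.163 0.015]]
0.004441697056233304 0.021512625623601588 [[0.63753579 0.23081317 0.        ]]
```

Emit:
{"method": "servo_tool", "body": {
  "deltas": [
    [[50, 0.009, -0.031, 0, -3.4], [50, 0.009, -0.031, 0, -3.4], [50, 0.009, -0.031, -0.02, -3.4], [50, 0.01, -0.031, -0.03, -3.4], [50, 0, 0, -0.03, 0], [50, 0, 0, -0.01, 0], [50, 0, 0, 0, 0], [50, 0, 0, 0, 0]]
  ]
}}

```text
time: 21.6
tool_pos: [0.5173, 0.2277, 0.1066]
tool_rot: [0.0, 0.694, 0.72, 0.001]
contact_force: [-0.8, -0.2, -0.0]
gripper_width: 0.498
grasp_force: 0.0
```

Run:
```python
from h import *
from clr import clr
s=manip.state(); print(s["tool_pos"],s["tool_rot"],s["gripper_width"],s["contact_force"],s["time"])
f=wgrab("w10"); Z=f["z_map"]; T=np.array(f["T_tool_cam"])
v,u=np.mgrid[:400,:640]; p=np.stack([(u-f["cx"])/f["fx"]*Z,(v-f["cy"])/f["fy"]*Z,Z],-1)@T[:3,:3].T+T[:3,3]
q=p[(Z>0)&(abs(p[...,1])<.06)&(p[...,0]<.013)&(p[...,0]>-.013)&(p[...,2]<.03)]
print("tip", np.percentile(q[:,2],[90,99,100]), q[q[:,2]>q[:,2].max()-.008].min(0),q[q[:,2]>q[:,2].max()-.008].max(0))
for P in [(.362,.341,.034),(.388,.327,.047),(.36,.42,.034),(.345,.38,.034)]: print(P,clr(*P))
```

```text
[0.51728238 0.22767271 0.10662529] [3.88022730e-04 6.94119824e-01 7.19858969e-01 7.64552629e-04] 0.49753051287750366 [-0.83038287 -0.19072885 -0.04683266] 21.6
tip [-0.02354925  0.00443482  0.01278382] [-0.01175593 -0.03318155  0.00480535] [0.01086771 0.03350573 0.01278382]
(0.362, 0.341, 0.034) (np.float64(0.014388586800079851), (np.float64(-0.025), np.float64(0.3257885589588139)), np.float64(0.6057755262134805), np.float64(-0.014466555762571052), np.float64(2.0487975950298503))
(0.388, 0.327, 0.047) (np.float64(0.014932903777018551), (np.float64(-0.025), np.float64(0.31950486775237347)), np.float64(0.5535328078542566), np.float64(-0.012244584532291887), np.float64(2.0229566916212423))
(0.36, 0.42, 0.034) (np.float64(0.048862206071050275), (np.float64(-0.025), np.float64(0.2773406530337559)), np.float64(0.7276291959943475), np.float64(0.11331513632173328), np.float64(2.043398246082728))
(0.345, 0.38, 0.034) (np.float64(0.032083510103960565), (np.float64(-0.025), np.float64(0.3131638723835616)), np.float64(0.688559113086347), np.float64(0.023136234619784243), np.float64(2.0486578279325993))
```

Emit:
{"method": "servo_tool", "body": {
  "deltas": [
    [[50, -0.001, 0, -0.03, 0], [50, 0, 0, -0.025, 0], [50, 0, 0, -0.018, 0], [50, 0, 0, -0.009, 0], [50, 0, 0, -0.004, 0], [50, 0, 0, -0.003, 0], [50, 0, 0, 0, 0], [50, 0, 0, 0, 0]]
  ]
}}

```text
time: 22.45
tool_pos: [0.5165, 0.2271, 0.0175]
tool_rot: [0.0, 0.694, 0.72, 0.001]
contact_force: [0.3, -0.5, 0.5]
gripper_width: 0.502
grasp_force: 0.0
```

```bash
python3 -c "
from h import *
s=manip.state();print(s['tool_pos'],s['contact_force'].round(1),s['joint_efforts'].round(1),s['joint_pos'].round(3),s['time'])
f=wgrab('w11');g=grab_frame('side');b=cv2.resize(g['pixels'][150:330,230:430],(500,450));cv2.imwrite('pics/c11.png',b[...,::-1])"
```

```text
[0.51647404 0.22714533 0.01745978] [ 0.3 -0.5  0.5] [  0.  -37.2 -30.2   0.    0.   -0. ] [ 0.282  0.163  1.907 -0.     1.07   0.247] 22.45
```

View pics/c11.png

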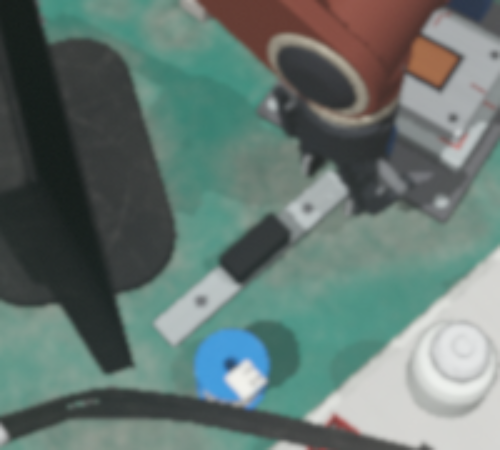

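The fingers straddle the bar's left end at about (340,190) px in the crop, and the arm tracks cleanly. Now I grip and lift it a little.

Emit:
{"method": "servo_tool", "body": {
  "deltas": [
    [[0, 0, 0, 0, 0], [0, 0, 0, 0, 0], [0, 0, 0, 0, 0], [0, 0, 0, 0, 0], [0, 0, 0, 0.005, 0], [0, 0, 0, 0.01, 0], [0, 0, 0, 0.015, 0], [0, 0, 0, 0, 0]]
  ]
}}

```text
time: 23.35
tool_pos: [0.5175, 0.2275, 0.0492]
tool_rot: [0.001, 0.694, 0.72, 0.002]
contact_force: [-0.4, 0.6, -1.6]
gripper_width: 0.276
grasp_force: 59.0
```

```bash
python3 -c "
from h import *
s=manip.state();print(s['tool_pos'],s['contact_force'].round(1),s['ft_torque'].round(2),s['gripper_width'])
W=cloud(grab_frame('side'))
Wt=cloud(grab_frame('top'))
for A in (W,Wt):
  P=A.reshape(-1,3); k=(abs(P[:,0]-.519)<.012)&(P[:,1]<.22)&(P[:,1]>.03)
  P=P[k]
  for y in np.arange(.04,.21,.02):
    m=abs(P[:,1]-y)<.008
    print(round(y,2), np.median(P[m,2]).round(3) if m.any() else None,end=' ')
  print()
"
```

```text
[0.51748965 0.2274631  0.04923706] [-0.4  0.6 -1.6] [ 0.25 -0.04 -0.01] 0.2760647437225051
0.04 0.033 0.06 0.035 0.08 0.036 0.1 0.038 0.12 0.062 0.14 0.062 0.16 0.325 0.18 0.316 0.2 0.21 
0.04 0.034 0.06 0.035 0.08 0.037 0.1 0.037 0.12 0.062 0.14 None 0.16 0.335 0.18 0.364 0.2 0.352
```

The bar is held nearly level by its end, with about 3° of droop. I carry it over to the clear bench in front of the stand.

Emit:
{"method": "servo_tool", "body": {
  "deltas": [
    [[0, 0, 0, 0.02, 0], [0, 0, 0, 0.03, 0], [0, -0.005, 0.006, 0.03, 0], [0, -0.015, 0.018, 0.01, 1.6], [0, -0.024, 0.029, 0, 2], [0, -0.024, 0.029, 0, 2], [0, -0.024, 0.029, 0, 2], [0, -0.024, 0.029, 0, 2]]
  ]
}}

```text
time: 24.25
tool_pos: [0.3982, 0.3676, 0.1357]
tool_rot: [-0.0, 0.631, 0.775, -0.0]
contact_force: [0.4, -0.3, -2.3]
gripper_width: 0.277
grasp_force: 59.3
```

Emit:
{"method": "servo_tool", "body": {
  "deltas": [
    [[0, -0.024, 0.029, 0, 2], [0, -0.024, 0.029, 0, 2], [0, -0.018, 0.022, 0, 0], [0, -0.007, 0.008, 0, 0], [0, 0, 0, 0, 0], [0, 0, 0, -0.02, 0], [0, 0, 0, -0.03, 0], [0, 0, 0, -0.02, 0]]
  ]
}}

```text
time: 25.05
tool_pos: [0.3271, 0.453, 0.0644]
tool_rot: [0.0, 0.605, 0.796, -0.001]
contact_force: [-0.2, -0.4, -2.9]
gripper_width: 0.277
grasp_force: 59.3
```

```bash
python3 st.py; python3 -c "
from h import *
s=manip.state();print(s['tool_pos'],s['tool_rot'].round(3),s['contact_force'].round(1),s['gripper_width'])"
```

```text
stand mm [-121.9  136.9   64.4] F_s -0.31 -0.32 -2.9 t 25.05 j [ 8.1250e-01  8.1400e-02  1.9037e+00 -7.0000e-04  1.1586e+00  5.4160e-01]
[0.32714797 0.4530479  0.06439426] [ 0.     0.605  0.796 -0.001] [-0.2 -0.4 -2.9] 0.2766838578387804
```

Emit:
{"method": "servo_tool", "body": {
  "deltas": [
    [[0, 0, 0, -0.015, 0], [0, 0, 0, -0.01, 0], [0, 0, 0, -0.008, 0], [0, 0, 0, -0.006, 0], [0, 0, 0, -0.004, 0], [0, 0, 0, -0.002, 0], [0, 0, 0, 0, 0], [0, 0, 0, 0, 0]]
  ]
}}

```text
time: 25.85
tool_pos: [0.3269, 0.4552, 0.0219]
tool_rot: [0.0, 0.604, 0.797, 0.0]
contact_force: [0.5, 0.4, -2.5]
gripper_width: 0.279
grasp_force: 59.3
```

Emit:
{"method": "servo_tool", "body": {
  "deltas": [
    [[55, 0, 0, 0, 0], [55, 0, 0, 0, 0], [55, 0, 0, 0, 0], [55, 0, 0, 0.02, 0], [55, 0, 0, 0.04, 0], [55, 0, 0, 0.04, 0], [55, 0, 0, 0, 0], [55, 0, 0, 0, 0]]
  ]
}}

```text
time: 26.65
tool_pos: [0.3274, 0.4557, 0.1232]
tool_rot: [0.0, 0.604, 0.797, 0.002]
contact_force: [0.2, -0.1, -1.3]
gripper_width: 0.549
grasp_force: 0.0
```

```bash
python3 st.py
python3 - <<'E'
from h import *
A=[]
for n in ("top","side"):
    g=grab_frame(n); P=cloud(g).reshape(-1,3); c=g["pixels"].reshape(-1,3).max(1)
    s=np.array([S_(p) for p in P[:,:2]*1000]) if 0 else None
    d=P[:,:2]*1000-[481,353.4]; cc,q=np.cos(np.radians(15.4)),np.sin(np.radians(15.4)); X=cc*d[:,0]+q*d[:,1]; Y=-q*d[:,0]+cc*d[:,1]
    for nm,lo,hi in (("rib",.028,.042),("strip",.0065,.0135)):
        k=(X>-145)&(X<-100)&(Y>-70)&(Y<160)&(P[:,2]>lo)&(P[:,2]<hi)
        if k.sum()>20: print(n,nm,k.sum(),"x",np.percentile(X[k],[2,50,98]).round(1),"y",np.percentile(Y[k],[2,50,98]).round(1))
        if nm=="rib" and k.sum()>20:
            r=cv2.minAreaRect(np.c_[X[k],Y[k]].astype(np.float32)); print(np.round(r[0],1),np.round(r[1],1),round(r[2],1))
E
```

```text
stand mm [-120.9  139.4  123.2] F_s 0.12 -0.17 -1.28 t 26.65 j [ 8.1510e-01  6.7000e-03  1.8714e+00 -1.0000e-04  1.2599e+00  5.4230e-01]
top rib 417 x [-134.1 -121.9 -109.4] y [19.5 47.9 77. ]
[-121.6   48.6] [60.3 26. ] 89.9
top strip 877 x [-134.4 -122.  -109.2] y [-48.7  17.3 145.4]
side rib 260 x [-135.5 -122.4 -111.1] y [16.5 44.4 74.4]
[-123.2   45.1] [26.5 60.5] 0.4
side strip 518 x [-135.9 -122.3 -110.5] y [-51.9   9.9 143. ]
```

Emit:
{"method": "servo_tool", "body": {
  "deltas": [
    [[60, 0.0077, -0.0293, 0, 0], [60, 0.0077, -0.0293, 0, 0], [60, 0.0077, -0.0293, -0.02, 0], [60, 0, 0, -0.03, 0], [60, 0, 0, -0.022, 0], [60, 0, 0, -0.014, 0], [60, 0, 0, -0.006, 0], [60, 0, 0, -0.003, 0]]
  ]
}}

```text
time: 27.55
tool_pos: [0.3493, 0.3668, 0.0255]
tool_rot: [-0.0, 0.604, 0.797, -0.001]
contact_force: [-0.7, -0.9, 0.6]
gripper_width: 0.601
grasp_force: 0.0
```

```bash
python3 st.py
```

```text
stand mm [-123.4   47.9   25.5] F_s -0.88 -0.67 0.61 t 27.55 j [ 0.6628  0.023   2.0415 -0.      1.0786  0.3897]
```

Emit:
{"method": "servo_tool", "body": {
  "deltas": [
    [[0, 0, 0, 0, 0], [0, 0, 0, 0, 0], [0, 0, 0, 0, 0], [0, 0, 0, 0, 0], [0, 0, 0, 0.02, 0], [0, 0, 0, 0.04, 0], [0, 0, 0, 0.035, 0], [0, 0, 0, 0, 0]]
  ]
}}

```text
time: 28.35
tool_pos: [0.3526, 0.3692, 0.1272]
tool_rot: [0.001, 0.604, 0.797, 0.005]
contact_force: [1.4, 0.8, -2.4]
gripper_width: 0.29
grasp_force: 59.8
```

```bash
python3 st.py
```

```text
stand mm [-119.6   49.4  127.2] F_s 1.57 0.36 -2.4 t 28.35 j [ 0.6626 -0.1264  1.9911 -0.      1.266   0.3897]
```

Emit:
{"method": "servo_tool", "body": {
  "deltas": [
    [[0, 0.015, -0.0015, 0, 0], [0, 0.025, -0.0025, 0, 0], [0, 0.027, -0.0028, 0, 0], [0, 0.027, -0.0028, 0, 0], [0, 0.025, -0.0025, 0, 0], [0, 0.0128, -0.0014, 0, 0], [0, 0, 0, 0, 0], [0, 0, 0, 0, 0]]
  ]
}}

```text
time: 29.15
tool_pos: [0.4805, 0.353, 0.1197]
tool_rot: [-0.001, 0.605, 0.797, -0.001]
contact_force: [0.2, 0.1, -2.8]
gripper_width: 0.288
grasp_force: 59.8
```

```bash
python3 st.py
python3 - <<'E'
from h import *
f=wgrab("w12"); H,S,V=hsv(f); save(f,"pics/w12.png")
for n in ("side",):
    g=grab_frame(n); P=cloud(g).reshape(-1,3); d=P[:,:2]*1000-[481,353.4]; cc,q=np.cos(np.radians(15.4)),np.sin(np.radians(15.4)); X=cc*d[:,0]+q*d[:,1]; Y=-q*d[:,0]+cc*d[:,1]
    k=(abs(X)<16)&(abs(Y)<115)&(P[:,2]>.085)&(P[:,2]<.12)&(abs(Y)>32)
    for y in range(-105,110,15):
        m=k&(abs(Y-y)<7)
        if m.sum()>5: print(y,m.sum(),np.median(P[m,2]).round(4),np.percentile(X[m],[3,97]).round(1))
    print(np.percentile(Y[k],[1,99]))
E
```

```text
stand mm [ -0.6  -0.3 119.7] F_s 0.25 -0.01 -2.78 t 29.15 j [5.0860e-01 9.5900e-02 1.7849e+00 4.0000e-04 1.2640e+00 2.3600e-01]
-105 46 0.1007 [-14.3  10. ]
-90 87 0.1017 [-14.1  10.2]
-75 86 0.1019 [-14.5  10.1]
-60 81 0.1025 [-14.8  10.1]
-45 81 0.1017 [-14.   10.1]
-30 34 0.1022 [-15.4   9.8]
[-101.51544476  -32.50156388]
```

View pics/w12.png

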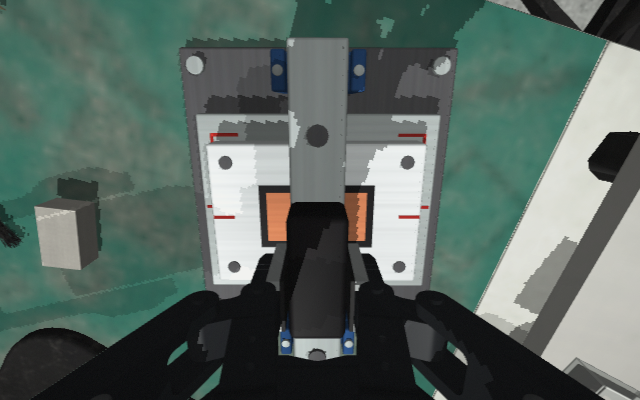

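The bar is level and sits centrally between the ears: its far end is at (318,60) px with ears at 279 and 358. The plate is square under it. Now I lower it.

Emit:
{"method": "servo_tool", "body": {
  "deltas": [
    [[0, 0.0005, 0, -0.012, 0], [0, 0, 0, -0.012, 0], [0, 0, 0, -0.009, 0], [0, 0, 0, -0.004, 0], [0, 0, 0, -0.003, 0], [0, 0, 0, -0.002, 0], [0, 0, 0, 0, 0], [0, 0, 0, 0, 0]]
  ]
}}

```text
time: 30.05
tool_pos: [0.4824, 0.3536, 0.0798]
tool_rot: [0.0, 0.604, 0.797, 0.0]
contact_force: [-0.4, 0.1, -2.1]
gripper_width: 0.287
grasp_force: 59.8
```

```bash
python3 st.py
```

```text
stand mm [ 1.4 -0.2 79.8] F_s -0.4 0.17 -2.1 t 30.05 j [0.5082 0.1461 1.8037 0.     1.1911 0.2354]
```

Emit:
{"method": "servo_tool", "body": {
  "deltas": [
    [[0, -0.001, 0, -0.001, 0], [0, 0, 0, -0.001, 0], [0, 0, 0, -0.001, 0], [0, 0, 0, -0.001, 0], [0, 0, 0, 0, 0], [0, 0, 0, 0, 0], [0, 0, 0, 0, 0], [0, 0, 0, 0, 0]]
  ]
}}

```text
time: 30.85
tool_pos: [0.4813, 0.3536, 0.0775]
tool_rot: [-0.0, 0.604, 0.797, -0.0]
contact_force: [-5.6, -3.0, 10.0]
gripper_width: 0.291
grasp_force: 61.1
```

```bash
python3 st.py
```

```text
stand mm [ 0.3  0.1 77.5] F_s -6.16 -1.43 10.0 t 30.85 j [ 5.0910e-01  1.4770e-01  1.8062e+00 -1.0000e-04  1.1881e+00  2.3630e-01]
```

The bar is seated, with 10 N upward at the wrist. I release it and back off.

Emit:
{"method": "servo_tool", "body": {
  "deltas": [
    [[60, 0, 0, 0, 0], [60, 0, 0, 0, 0], [60, 0, 0, 0, 0], [60, 0, 0, 0, 0], [60, 0, 0, 0.02, 0], [60, 0, 0, 0.04, 0], [60, 0, 0, 0.04, 0], [60, 0, 0, 0.03, 0]]
  ]
}}

```text
time: 31.65
tool_pos: [0.4817, 0.3538, 0.2081]
tool_rot: [0.001, 0.604, 0.797, 0.001]
contact_force: [-0.1, -0.0, 0.6]
gripper_width: 0.598
grasp_force: 0.0
```

Emit:
{"method": "servo_tool", "body": {
  "deltas": [
    [[60, -0.02, 0.02, 0, 0], [60, 0, 0, 0, 0], [60, 0, 0, 0, 0], [60, 0, 0, 0, 0], [60, 0, 0, 0, 0], [60, 0, 0, 0, 0], [60, 0, 0, 0, 0], [60, 0, 0, 0, 0]]
  ]
}}

```text
time: 32.45
tool_pos: [0.4612, 0.3733, 0.2052]
tool_rot: [-0.0, 0.605, 0.797, -0.0]
contact_force: [-0.1, 0.1, -0.4]
gripper_width: 0.602
grasp_force: 0.0
```

```bash
python3 st.py
python3 - <<'E'
from h import *
f=wgrab("w13"); save(f,"pics/w13.png"); H,S,V=hsv(f)
g=grab_frame("side"); P=cloud(g).reshape(-1,3); d=P[:,:2]*1000-[481,353.4]; cc,q=np.cos(np.radians(15.4)),np.sin(np.radians(15.4)); X=cc*d[:,0]+q*d[:,1]; Y=-q*d[:,0]+cc*d[:,1]
k=(abs(X)<20)&(abs(Y)<115)&(P[:,2]>.055)&(P[:,2]<.07)
for y in (-90,-60,60,90):
    m=k&(abs(Y-y)<9)
    if m.sum()>5: print(y,m.sum(),np.median(P[m,2]).round(4),np.percentile(X[m],[3,97]).round(1))
# mark lines and plate lines on left/right
for z in (.026,.044):
    print(z,[ (S_(r[0]).round(1).tolist(),np.round(r[1],1).tolist()) for r in wcomps(f,((H<6)|(H>174))&(S>110),z,(100,540,0,380),2,False)])
E
```

```text
stand mm [-13.8  24.4 205.2] F_s -0.12 0.1 -0.45 t 32.45 j [0.5551 0.006  1.7283 0.     1.4076 0.2826]
-90 115 0.0599 [-12.9  18.7]
-60 96 0.0598 [-13.6  10.9]
60 88 0.0599 [-13.9  11. ]
90 92 0.0597 [-13.7  19.1]
0.026 [([65.7, -7.1], [13.1, 1.1]), ([-65.9, -7.5], [13.1, 1.1]), ([77.1, 0.3], [5.0, 1.0]), ([-77.1, -0.2], [4.1, 1.0]), ([64.0, 48.9], [17.6, 5.7]), ([-64.8, 51.4], [18.7, 6.2])]
0.044 [([61.1, -0.9], [12.4, 1.0]), ([-62.9, -1.4], [12.3, 1.0]), ([71.8, 6.1], [4.7, 1.0]), ([-73.4, 5.6], [3.8, 1.0]), ([59.4, 51.8], [16.6, 5.4]), ([-61.8, 54.2], [17.6, 5.9])]
```

View pics/w13.png

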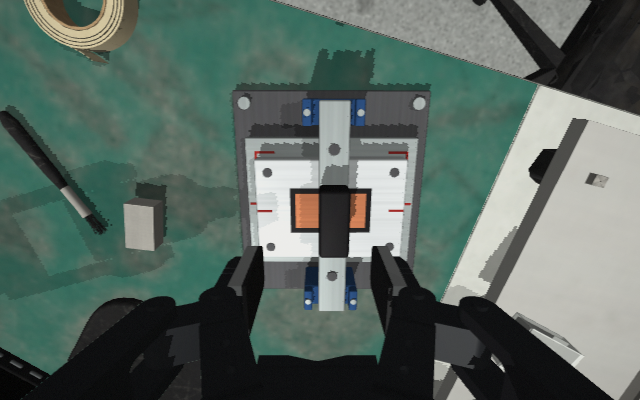

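The bar lies level in both notches at (334,110) and (331,287) px, with its top at 60 mm. The plate is square and about 1.5 mm off the mark, and the gripper is clear, so I hand in.

```bash
python3 -c "
from plant import manip
print(manip.job_done())"
```

```text
the job is handed in; nothing more can be done
None
```

I handed in the job at about 32.5 s: by my last camera check the plate is square and about 1.5 mm from the mark, the bar lies level and released in both notches, and I did not touch the spool or the gauge; the hand-in returned no verdict.

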